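# Clear the carrot chunks into the catch tray and lid it

## Task

Take the blue scraper by its grip and with it sweep all five carrot chunks off the prep board into the white catch tray, never touching the carrots with the gripper's fingers. Then put the scraper down on the worktop and set the green lid on the tray so that it sits fully seated and level. Leave the jam jar, the glass and the food tin where they are.

Things in the scene. Friction and masses are not known exactly. Their poses are not given: they have to be found in the camera images.
- prep_board: Pale wooden prep board, fixed to the worktop, 200 mm (its x) by 220 mm (its y), flat top 51.5 mm above the worktop, no raised edges. Origin: centre of its underside, on the worktop. The tray stands against its -y edge.
- tray: White open-topped catch tray, loose, 0.6 kg, 200 mm (its x) by 100 mm (its y) by 50 mm high, walls and floor 4 mm. Its long side stands along the board's -y edge with a gap of about 2 mm, its axes parallel to the board's; its rim is 1.5 mm below the board's top. Origin: centre of its underside.
- lid: Green tray lid, loose, 0.12 kg, starting flat on the worktop, right way up. Plate 208 (x) by 108 mm (y), 4 mm thick, its top 12 mm above the origin; below it a skirt 182 by 82 mm, 8 mm deep, narrowing to 176 by 76, that enters the tray's 192 by 92 mm opening until the plate rests on the rim (origin 42 mm above tray's underside). Fits either way round. Origin: centre of the skirt's underside.
- lid_handle (a point): Grip point in the lid's white bar handle, 36 mm above the lid's origin on its centre line; axes as the lid's. The bar is 64 mm long (along lid y), 16 mm thick (along lid x), from 12 to 47 mm above the lid's origin. Fingers close along the lid's x.
- scraper: Worktop scraper, loose, 0.16 kg, starting upright on its rubber edge; it stands by itself. Blue body with black rubber edge 100 mm long (x), 24 mm thick (y), 36 mm high, both faces flat and upright; above it a dark wooden grip 66 mm long (x), 20 mm thick (y), from 48 to 100 mm above the origin. Origin: centre of its underside.
- scraper_grip (a point): Grip point in the scraper's wooden grip, 80 mm above its origin; axes as the scraper's. Fingers close along the scraper's y.
- carrot_0: One of five orange carrot chunks, stub of a cone 27 mm across at the base, 24 mm at the top, 18 mm high, 14 g, starting upright on the prep board at most 63 mm from its centre along x and 45 mm along y. Origin: centre of its wider end.
- carrot_1: One of five orange carrot chunks, stub of a cone 27 mm across at the base, 24 mm at the top, 18 mm high, 14 g, starting upright on the prep board at most 63 mm from its centre along x and 45 mm along y. Origin: centre of its wider end.
- carrot_2: One of five orange carrot chunks, stub of a cone 27 mm across at the base, 24 mm at the top, 18 mm high, 14 g, starting upright on the prep board at most 63 mm from its centre along x and 45 mm along y. Origin: centre of its wider end.
- carrot_3: One of five orange carrot chunks, stub of a cone 27 mm across at the base, 24 mm at the top, 18 mm high, 14 g, starting upright on the prep board at most 63 mm from its centre along x and 45 mm along y. Origin: centre of its wider end.
- carrot_4: One of five orange carrot chunks, stub of a cone 27 mm across at the base, 24 mm at the top, 18 mm high, 14 g, starting upright on the prep board at most 63 mm from its centre along x and 45 mm along y. Origin: centre of its wider end.
- jam_jar: Jam jar with grey lid and red label, 62 mm across, 86 mm high, standing loose behind the board; a bystander. Origin: centre of its underside.
- glass: Drinking glass, 82 mm across, 91 mm high, standing loose behind the board; a bystander. Origin: centre of its underside.
- food_tin: Small food tin, 75 mm across, 58 mm high, standing loose behind the board; a bystander. Origin: centre of its underside.

How it is judged:
By the outcome, as a careful person would: the job done as asked, in the order asked, and still so for the second after the job is handed in, with the robot touching nothing.
It also fails if it takes over 72 s, if anything falls off the work surface, if the arm or the gripper's body presses on something with over 40 N, if the wrist force passes 120 N, or if a joint passes its speed limit or range.

## Robot

A 6-joint arm with a two-finger parallel gripper is mounted at the origin on a cart in front of the work surface, level with it; the furniture and walls round the work are solid. World frame = base frame: x ahead of the robot, y to its left, z up, the work surface at z = 0. Lengths are in m, angles in rad, forces in N, time in s.
With the tool pointing down it reaches from about 0.35 to 0.775 m from the base axis. Payload 5.5 kg.
Tool frame: the origin (TCP) lies midway between the tips of the shut fingers; the grasp point (between the pads) lies 19 mm behind it (env.hold_point_z is the distance from the TCP to the grasp point, in m); z points along the fingers, y is the line along which they close (so a half turn about z gives the same grasp; the last joint's range is limited). The gripper opens to 85 mm and grips with 20 to 120 N. Pads are 22 mm wide; open, the fingers measure 114 mm over their backs; the gripper's body (76 mm by 85 mm) begins 54 mm behind the grasp point. The pads swing forward as they close: fully open they stand 13 mm farther back than shut.
Start: joints at [-1.292, 0.313, 0.046, 1.304, 0, 1.431], TCP at [0.234, -0.525, 0.231] pointing down, gripper open.
Joint ranges: [-2.76, 2.76], [-0.86, 1.69], [-1.03, 1.26], [-2.2, 2.34], [-1.47, 1.5], [-3.14, 3.14]. Speed limits (rad/s): [2.57, 2.57, 3.14, 3.14, 3.14, 3.14].

## Interface

Orientations are given as a unit quaternion [w, x, y, z].
In Python, from workcell import env, read_camera gives the robot as it stands. The module is installed in compiled form; this text tells all that it offers.
- The arm moves only by the tool carry_out, never from a script. Its argument "moves" is a list of rows, each an object of numbers: "tx", "ty", "tz": the shift along the world's x, y, z in cm; "wx", "wy", "wz": the turn, a rotation vector about the world's x, y, z in rad; "claw": the closure, from -1 (fully open) to 1 (shut). A call has 1 to 8 rows; each row shifts and turns the commanded pose from where the row before left it; what a row does not reach is not made up. A row lasts 1/8 s, in which the tool goes at most 62.5 mm and 10.7 degrees, less where a joint would pass 70% of its speed; a pose out of reach is approached as far as the arm can. A call is refused whole if a number of a shift passes 6.25 or a number of a turn 0.188, either way. A call with a gripper value outside its range is refused whole. The fingers move at their own pace and stop on an object; "newtons" is the grip in N (left out, the last holds). Time passes only in rows, so rows that do not move let the fingers close. It gives the time, the measured TCP pose, the force, the opening and the grip force at its end, in the units of the state.
- env.get_state(): the state, without advancing time (a new reading comes with each control period).
- read_camera(name): name is "scene" or "top" or "wrist"; returns a dict with "image" (420x560x3 uint8, blue, green, red), "z_map" (420x560 float32, m along the optical axis (not along the pixel's ray), 0 where there is no reading), "fx", "fy", "cx", "cy" (pixels), "k1" (the pictures are not rectified: a ray, as slopes to the right and down, at radius r is drawn at 1 + k1 r^2 times it, then the intrinsics apply), "camera_from_world" (4x4, takes a point from world to camera coordinates); the wrist camera has in their place "hand_eye" (4x4, takes a point from camera to tool coordinates, whose origin is the TCP and whose axes are the flange's). Camera axes: x right, y down, z forward; pixel columns grow to the right and rows downward; lengths in m; the calibration is good to about 2 mm. A picture is of the moment at which its call begins: read the wrist's pose just before it.
- env.hand_in(): hands the job in; it is judged then, once.
The state is a dict: "clock": time; "joint_pos": joint angles; "qvel": joint speeds; "tau": joint torques, N m; "tcp_pos": TCP position; "orientation": TCP orientation; "wrist_force": force on the tool from outside, world axes, zero at the start; "ft_torque": the same for the moment, N m; "finger_gap": finger opening in m; "grip_force": force on a finger pad.
Only numpy, scipy, OpenCV 4.12 (cv2) and the standard library are available. Lean on these libraries where they do the work, as an engineer would, in place of code of your own. Each camera call takes 0.05 s, during which the arm holds its last target. There are 200 camera calls.

## Working session

There is one attempt and no reset: what is moved stays moved. The work goes in short steps, Python scripts to look and compute and a tool call to move; the robot and the scene stay as the last step left them, time stands still between calls to the robot, and variables do not carry over. Pictures are saved under pics/ and viewed, at most 10 in all, crops included, and the job is handed in when it is done.

Besides the shell and the picture viewer there is one more tool, called after "Request:" as a command line: name --argument value ..., lists and objects as JSON in quotes. carry_out: Moves the arm, as the interface text tells. Its arguments: {"type":"object","properties":{"moves":{"type":"array","items":{"type":"object","properties":{"tx":{"type":"number"},"ty":{"type":"number"},"tz":{"type":"number"},"wx":{"type":"number"},"wy":{"type":"number"},"wz":{"type":"number"},"claw":{"type":"number"}}}},"newtons":{"type":"number"}},"required":["moves"]}

```bash
mkdir -p pics
cat > h.py <<'E'
import numpy as np, cv2
from workcell import env, read_camera
from scipy.spatial.transform import Rotation as R
def cam(name):
    s=env.get_state(); d=read_camera(name)
    if name=="wrist":
        q=np.array(s["orientation"]); T=np.eye(4); T[:3,:3]=R.from_quat(q[[1,2,3,0]]).as_matrix(); T[:3,3]=s["tcp_pos"]
        d["wfc"]=T@np.array(d["hand_eye"])
    else: d["wfc"]=np.linalg.inv(np.array(d["camera_from_world"]))
    return d
def cloud(d):
    """world xyz per pixel (HxWx3), nan where no depth"""
    h,w=d["z_map"].shape; u,v=np.meshgrid(np.arange(w),np.arange(h))
    K=np.array([[d["fx"],0,d["cx"]],[0,d["fy"],d["cy"]],[0,0,1.]])
    a=np.stack([(u-d["cx"])/d["fx"],(v-d["cy"])/d["fy"]],-1); b=a.copy()
    for _ in range(20): b=a/(1+d["k1"]*(b**2).sum(-1,keepdims=True))
    z=np.where(d["z_map"]>0,d["z_map"],np.nan)[...,None]
    P=np.concatenate([b*z,z],-1)
    return P@d["wfc"][:3,:3].T+d["wfc"][:3,3]
E
python3 - <<'E'
from h import *
s=env.get_state(); print({k:np.round(v,3).tolist() for k,v in s.items()})
for n in("scene","top"):
    d=cam(n); cv2.imwrite(f"pics/{n}0.png",d["image"]); print(n,np.round(d["wfc"],3).tolist(),d["fx"],d["k1"])
    np.savez(f"{n}0.npz",im=d["image"],P=cloud(d))
E
```

```text
{'clock': 0.0, 'joint_pos': [-1.292, 0.314, 0.045, 1.304, 0.0, 1.431], 'qvel': [0.0, -0.0, -0.0, -0.001, 0.0, -0.0], 'tau': [-0.001, -48.063, 29.853, 0.019, -0.0, 0.0], 'tcp_pos': [0.234, -0.525, 0.23], 'orientation': [-0.001, 0.978, 0.208, -0.0], 'wrist_force': [-1.117, 0.323, -0.191], 'ft_torque': [-0.031, 0.016, -0.046], 'grip_force': 0.0, 'finger_gap': 0.086}
scene [[0.89, -0.35, 0.294, 0.321], [-0.457, -0.691, 0.56, -0.63], [0.007, -0.633, -0.775, 0.856], [0.0, 0.0, 0.0, 1.0]] 400.98846054062074 -0.03810812195305066
top [[-0.011, -0.986, 0.168, 0.399], [-1.0, 0.014, 0.019, -0.071], [-0.021, -0.167, -0.986, 1.323], [0.0, 0.0, 0.0, 1.0]] 452.15214121660574 -0.051474745182313035
```

View pics/scene0.png

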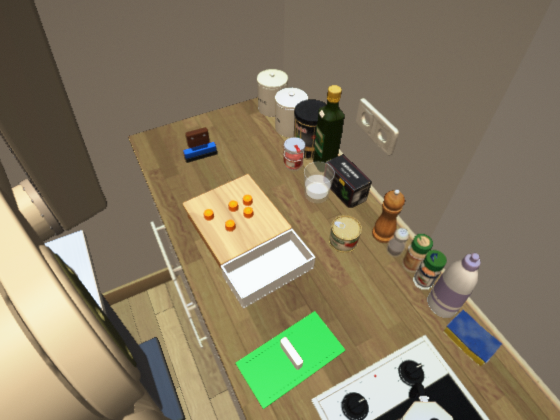

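View pics/top0.png

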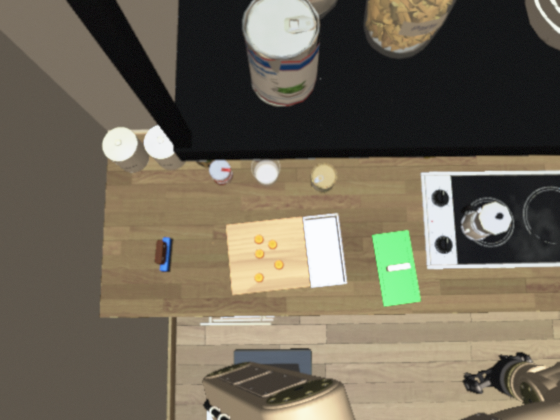

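The scene view shows the scraper at (200,145), the board at (240,218) with five carrots, the tray at (268,266), and the lid at (290,355) with its white handle. In the top view the scraper is at (164,253), the board at (268,255), the tray at (325,250), the lid at (396,268), and the bystanders are along row 175. Next I'll measure them.

```bash
cat > meas.py <<'E'
from h import *
def rect(xy):
    (c,sz,a)=cv2.minAreaRect((xy*1000).astype(np.float32)); return np.round(c,1),np.round(sz,1),round(a,1)
def go(n):
    f=np.load(n+"0.npz"); im,P=f["im"],f["P"]; hsv=cv2.cvtColor(im,cv2.COLOR_BGR2HSV); H,S,V=cv2.split(hsv); z=P[...,2]
    box=(P[...,0]>.2)&(P[...,0]<.85)&(P[...,1]>-.6)&(P[...,1]<.6)
    print("==",n)
    def rep(name,m,top=None):
        m=m&box
        k,l,st,_=cv2.connectedComponentsWithStats(m.astype(np.uint8))
        for i in range(1,k):
            if st[i,4]<12: continue
            q=P[l==i]; zz=np.nanpercentile(q[:,2],[5,50,95]); t=q[q[:,2]>zz[2]-.006] if top else q
            print(name,st[i,4],"z",np.round(zz*1000),"rect",*rect(t[:,:2]),"mean",np.round(t.mean(0)*1000,1))
    rep("green",(H>50)&(H<75)&(S>150)&(z<.03))
    rep("blue",(H>100)&(H<125)&(S>150)&(P[...,1]>.1),1)
    rep("carrot",(H>5)&(H<20)&(S>215)&(z>.045)&(z<.09)&(V>150),1)
    c=np.nan_to_num(z)
    rep("board",(c>.045)&(c<.056)&(S>50))
    rep("trayrim",(c>.042)&(c<.056)&(S<50))
    rep("traydark",(c<.02)&(c>-.01)&(S<35)&(V>150))
    rep("handle",(c>.035)&(c<.06)&(S<60)&(P[...,1]<-.2))
    rep("grip",(c>.06)&(c<.12)&(P[...,1]>.1)&(P[...,0]<.6),1)
    rep("tall",(c>.03)&(P[...,0]>.57)&(P[...,1]>-.3)&(P[...,1]<.4),1)
    rep("worktop",(abs(c)<.008)&(S>50)&(P[...,1]>.18)&(P[...,0]<.5)) 
go("scene");go("top")
E
python3 meas.py
```

```text
== scene
green 4601 z [ 9. 12. 14.] rect [ 485.9 -388. ] [210.8 110.6] 6.7 mean [ 479.5 -393.    11.8]
blue 290 z [16. 32. 46.] rect [530.1 271.2] [ 9.8 49.2] 89.6 mean [530.3 270.7  43.9]
carrot 38 z [57. 64. 70.] rect [564.9  -3.6] [11.1 18.7] 70.1 mean [564.7  -4.3  67.4]
carrot 37 z [57. 65. 70.] rect [521.9  -6. ] [12.1 18. ] 67.8 mean [522.9  -6.7  67.2]
carrot 36 z [58. 65. 70.] rect [549.  -42.8] [10.4 19.3] 85.9 mean [548.5 -42.7  67.1]
carrot 37 z [56. 66. 70.] rect [458.1  -3.8] [ 9.  19.4] 82.3 mean [457.5  -4.7  67.4]
carrot 35 z [58. 65. 70.] rect [492.7 -58.8] [11.2 20. ] 73.8 mean [492.2 -59.9  67.1]
board 502 z [45. 50. 55.] rect [520.3 479.6] [592.8  15.5] 0.3 mean [508.6 479.3  50.4]
board 47 z [45. 50. 54.] rect [797.1 370.7] [17.8 64.3] 32.0 mean [800.5 365.3  50.1]
board 56 z [45. 51. 55.] rect [801.6 253.8] [20.1 71.3] 27.2 mean [805.  246.1  50.5]
board 43 z [46. 51. 55.] rect [532.2 270. ] [ 8.8 63.5] 89.4 mean [531.3 269.7  50.6]
board 22 z [46. 51. 55.] rect [819.  116.8] [ 6.  23.4] 65.6 mean [819.2 116.6  50.6]
board 37 z [46. 50. 55.] rect [827.7  56.9] 
[... 6041 characters left out ...]
18.  820. 1020.] rect [578.4  43.3] [15.3 27.9] 44.6 mean [ 576.1   44.9 1054.7]
tall 12 z [784. 787. 792.] rect [ 570.2 -202.6] [0.4 5.8] 1.4 mean [ 570.2 -202.8  789.3]
tall 579 z [39. 45. 90.] rect [678.3 -13.8] [ 79.6 215.2] 89.2 mean [747.4 -15.7 103.3]
tall 476 z [39. 84. 89.] rect [681.3  77.1] [240.8  58.6] 26.0 mean [761.  115.7  89.1]
tall 537 z [46. 55. 60.] rect [ 747.7 -182.5] [72.3 70. ] 88.5 mean [ 747.6 -182.1   56.7]
tall 1537 z [46. 51. 56.] rect [603.1 -62.2] [ 67.1 323.7] 0.8 mean [597.1 -28.6  52.7]
tall 23 z [30. 35. 40.] rect [575.  275.4] [ 6.7 17.5] 1.1 mean [574.6 275.3  36.8]
worktop 5163 z [-5. -1.  4.] rect [423.7 331.7] [152.2 304. ] 0.3 mean [423.1 330.8  -0.5]
```

The two views agree to within 2 mm:
- Scraper: (0.530, 0.278), yaw -4.4°.
- Board: (0.522, -0.018), yaw 5.5°, top at 51 mm.
- Tray: (0.537, -0.179).
- Lid handle: (0.484, -0.389), yaw 6.7°, top at 47 mm.

I'm moving to above the scraper, turned half round so that joint 6 stays in range.

Request:
carry_out --moves '[{"tx":1.98,"ty":5.35,"wz":0.176,"claw":-1},{"tx":1.98,"ty":5.35,"wz":0.176},{"tx":1.98,"ty":5.35,"wz":0.176},{"tx":1.98,"ty":5.35,"wz":0.176},{"tx":1.98,"ty":5.35,"wz":0.176},{"tx":1.98,"ty":5.35,"wz":0.176},{"tx":1.98,"ty":5.35,"wz":0.176},{"tx":1.98,"ty":5.35,"wz":0.176}]'

```text
invalid input at $.moves[0]: expected keys tx, ty, tz, wx, wy, wz, claw
```

Request:
carry_out --moves '[{"tx":1.98,"ty":5.35,"wz":0.176},{"tx":1.98,"ty":5.35,"wz":0.176},{"tx":1.98,"ty":5.35,"wz":0.176},{"tx":1.98,"ty":5.35,"wz":0.176},{"tx":1.98,"ty":5.35,"wz":0.176},{"tx":1.98,"ty":5.35,"wz":0.176},{"tx":1.98,"ty":5.35,"wz":0.176},{"tx":0}]'

```text
invalid input at $.moves[0]: expected keys tx, ty, tz, wx, wy, wz, claw
```

```bash
cat > st.py <<'E'
from h import *
s=env.get_state(); q=np.array(s["orientation"]); r=R.from_quat(q[[1,2,3,0]]).as_matrix()
print("t",round(s["clock"],2),"tcp mm",np.round(np.array(s["tcp_pos"])*1000,1),"yaw",round(np.degrees(np.arctan2(r[1,0],r[0,0])),2),"z",np.round(r[:,2],4),"gap",round(s["finger_gap"]*1000,1),"grip",round(s["grip_force"],1),"F",np.round(s["wrist_force"],1),"M",np.round(s["ft_torque"],2),"j",np.round(s["joint_pos"],2))
E
cat > wr.py <<'E'
from meas import *
d=cam("wrist"); P=cloud(d); im=d["image"]; z=np.nan_to_num(P[...,2]); np.savez("w.npz",im=im,P=P)
m=(z>.09)&(z<.106)
print(m.sum(), rect(P[m][:,:2]), P[m].mean(0))
E
sed -i 's/^go("scene").*/if __name__=="__main__": go("scene");go("top")/' meas.py
python3 st.py; python3 wr.py
python3 - <<'E'
from meas import *
f=np.load("top0.npz");im,P=f["im"],f["P"]
z=P[...,2]; m=(z>.060)&(z<.08)&(abs(P[...,0]-.522)<.12)&(abs(P[...,1]+.018)<.12)
k,l,st,c=cv2.connectedComponentsWithStats(m.astype(np.uint8))
u=np.radians(5.5);B=np.array([[np.cos(u),np.sin(u)],[-np.sin(u),np.cos(u)]])
for i in range(1,k):
    if st[i,4]>10:
        (cc,rr)=cv2.minEnclosingCircle((P[l==i][:,:2]*1000).astype(np.float32))
        print(np.round(cc),round(rr,1),"board",np.round(B@(np.array(cc)-[522,-18])),st[i,4],np.round(np.median(P[l==i][:,2])*1000))
E
```

```text
t 0.1 tcp mm [ 233.7 -524.9  230.5] yaw 23.99 z [-5.0e-04  1.6e-03 -1.0e+00] gap 84.9 grip 0.0 F [-1.  -0.7 -0.3] M [ 0.03  0.01 -0.03] j [-1.29  0.31  0.05  1.3  -0.    1.43]
0 (array([0., 0.]), array([0., 0.]), 0.0) [nan nan nan]
[567.   6.] 12.1 board [47. 20.] 59 70.0
[551. -32.] 11.8 board [ 27. -17.] 61 69.0
[525.   5.] 12.2 board [ 6. 23.] 65 70.0
[494. -49.] 12.2 board [-31. -28.] 65 69.0
[459.   7.] 12.1 board [-60.  31.] 62 69.0wr.py:4: RuntimeWarning: Mean of empty slice.
  print(m.sum(), rect(P[m][:,:2]), P[m].mean(0))
  ret = um.true_divide(
```

Request:
carry_out --moves '[{"tx":1.98,"ty":5.35,"tz":0,"wx":0,"wy":0,"wz":0.176,"claw":-1},{"tx":1.98,"ty":5.35,"tz":0,"wx":0,"wy":0,"wz":0.176,"claw":-1},{"tx":1.98,"ty":5.35,"tz":0,"wx":0,"wy":0,"wz":0.176,"claw":-1},{"tx":1.98,"ty":5.35,"tz":0,"wx":0,"wy":0,"wz":0.176,"claw":-1},{"tx":1.98,"ty":5.35,"tz":0,"wx":0,"wy":0,"wz":0.176,"claw":-1},{"tx":1.98,"ty":5.35,"tz":0,"wx":0,"wy":0,"wz":0.176,"claw":-1},{"tx":1.98,"ty":5.35,"tz":0,"wx":0,"wy":0,"wz":0.176,"claw":-1},{"tx":1.98,"ty":5.35,"tz":0,"wx":0,"wy":0,"wz":0.176,"claw":-1}]'

```text
clock: 1.15
tcp_pos: [0.3925, -0.0956, 0.2314]
orientation: [0.0, 0.609, 0.793, 0.0]
wrist_force: [0.6, 0.7, 0.2]
finger_gap: 0.0857
grip_force: 0.0
```

Request:
carry_out --moves '[{"tx":1.98,"ty":5.35,"tz":0,"wx":0,"wy":0,"wz":0.176,"claw":-1},{"tx":1.98,"ty":5.35,"tz":0,"wx":0,"wy":0,"wz":0.176,"claw":-1},{"tx":1.98,"ty":5.35,"tz":0,"wx":0,"wy":0,"wz":0.176,"claw":-1},{"tx":1.98,"ty":5.35,"tz":0,"wx":0,"wy":0,"wz":0.176,"claw":-1},{"tx":1.98,"ty":5.35,"tz":0,"wx":0,"wy":0,"wz":0.176,"claw":-1},{"tx":1.98,"ty":5.35,"tz":0,"wx":0,"wy":0,"wz":0.176,"claw":-1},{"tx":1.98,"ty":5.35,"tz":0,"wx":0,"wy":0,"wz":0.176,"claw":-1},{"tx":0,"ty":0,"tz":0,"wx":0,"wy":0,"wz":0,"claw":-1}]'

```text
clock: 2.15
tcp_pos: [0.5312, 0.2804, 0.2296]
orientation: [-0.001, 0.039, 0.999, 0.0]
wrist_force: [-0.4, -0.6, -0.3]
finger_gap: 0.0856
grip_force: 0.0
```

```bash
python3 st.py; python3 wr.py
```

```text
t 2.15 tcp mm [531.2 280.4 229.6] yaw 175.55 z [-1.3e-03  1.0e-04 -1.0e+00] gap 85.6 grip 0.0 F [-0.4 -0.6 -0.3] M [-0.01  0.07  0.03] j [0.35 0.37 0.12 1.32 0.   0.43]
6654 (array([551.2, 375.1]), array([306.8, 213.9]), 0.0) [0.52541012 0.42392071 0.09829534]
```

Run:
```python
from meas import *
f=np.load("w.npz");P=f["P"];z=P[...,2]
b=(abs(P[...,0]-.53)<.09)&(abs(P[...,1]-.278)<.06)
for lo,hi in((.094,.106),(.03,.042),(-.02,.01)):
    m=b&(z>lo)&(z<hi)
    if m.sum()>9: print(m.sum(),rect(P[m][:,:2]),np.median(P[m],0))
```

```text
1847 (array([530.2, 279.8]), array([19.4, 64.1]), 86.0) [0.52819369 0.28018348 0.09947692]
492 (array([494.7, 282.3]), array([21., 25.]), 86.2) [0.49211664 0.28283244 0.03577921]
16363 (array([530., 278.]), array([180., 120.]), 0.0) [5.15590539e-01 2.77037487e-01 1.83292350e-04]
```

The wrist view confirms the grip at (0.530, 0.280), with its top at 99.5 mm. Descending and gripping.

Request:
carry_out --moves '[{"tx":0,"ty":-0.05,"tz":-5,"wx":0,"wy":0,"wz":0,"claw":-1},{"tx":0,"ty":0,"tz":-5,"wx":0,"wy":0,"wz":0,"claw":-1},{"tx":0,"ty":0,"tz":-4,"wx":0,"wy":0,"wz":0,"claw":-1},{"tx":0,"ty":0,"tz":-2.8,"wx":0,"wy":0,"wz":0,"claw":-1},{"tx":0,"ty":0,"tz":0,"wx":0,"wy":0,"wz":0,"claw":1},{"tx":0,"ty":0,"tz":0,"wx":0,"wy":0,"wz":0,"claw":1},{"tx":0,"ty":0,"tz":0,"wx":0,"wy":0,"wz":0,"claw":1},{"tx":0,"ty":0,"tz":0,"wx":0,"wy":0,"wz":0,"claw":1}]' --newtons 70

```text
clock: 3.2
tcp_pos: [0.5318, 0.277, 0.0649]
orientation: [0.001, 0.041, 0.999, 0.001]
wrist_force: [0.0, 0.2, 3.9]
finger_gap: 0.0195
grip_force: 70.2
```

Request:
carry_out --moves '[{"tx":0,"ty":0,"tz":0,"wx":0,"wy":0,"wz":0,"claw":1},{"tx":0,"ty":0,"tz":0,"wx":0,"wy":0,"wz":0,"claw":1}]'

```text
clock: 3.45
tcp_pos: [0.5318, 0.277, 0.0649]
orientation: [0.001, 0.041, 0.999, 0.0]
wrist_force: [0.0, -0.3, 5.9]
finger_gap: 0.0192
grip_force: 70.5
```

```bash
python3 st.py
```

```text
t 3.45 tcp mm [531.8 277.   64.9] yaw 175.26 z [ 2.6e-03  7.0e-04 -1.0e+00] gap 19.2 grip 70.5 F [ 0.  -0.3  5.9] M [-0.22  0.11 -0.01] j [ 0.35  0.46 -0.17  0.95 -0.    0.43]
```

Request:
carry_out --moves '[{"tx":0,"ty":0,"tz":3,"wx":0,"wy":0,"wz":0,"claw":1},{"tx":0,"ty":0,"tz":5,"wx":0,"wy":0,"wz":0,"claw":1},{"tx":0,"ty":0,"tz":4,"wx":0,"wy":0,"wz":0,"claw":1},{"tx":0.4,"ty":-4.3,"tz":0,"wx":0,"wy":0,"wz":0.04,"claw":1},{"tx":0.4,"ty":-4.5,"tz":0,"wx":0,"wy":0,"wz":0.05,"claw":1},{"tx":0.4,"ty":-4.5,"tz":0,"wx":0,"wy":0,"wz":0.05,"claw":1},{"tx":0.4,"ty":-4.5,"tz":0,"wx":0,"wy":0,"wz":0.04,"claw":1},{"tx":0.4,"ty":-4,"tz":0,"wx":0,"wy":0,"wz":0,"claw":1}]'

```text
clock: 4.45
tcp_pos: [0.5505, 0.0572, 0.1832]
orientation: [-0.0, -0.049, 0.999, 0.0]
wrist_force: [-0.6, -0.4, -0.5]
finger_gap: 0.0195
grip_force: 69.5
```

Request:
carry_out --moves '[{"tx":0,"ty":0,"tz":0,"wx":0,"wy":0,"wz":0,"claw":1},{"tx":0,"ty":0,"tz":0,"wx":0,"wy":0,"wz":0,"claw":1}]'

```text
clock: 4.7
tcp_pos: [0.5506, 0.0589, 0.1832]
orientation: [-0.0, -0.048, 0.999, 0.0]
wrist_force: [-0.5, 0.7, -2.1]
finger_gap: 0.0191
grip_force: 69.4
```

```bash
python3 st.py
python3 - <<'E'
from meas import *
for n in("scene","top"):
    d=cam(n);P=cloud(d);z=P[...,2];im=d["image"]
    if n=="scene": cv2.imwrite("pics/held.png",cv2.resize(im[60:260,120:360],None,fx=3,fy=3))
    hsv=cv2.cvtColor(im,cv2.COLOR_BGR2HSV);H,S,V=cv2.split(hsv)
    m=(H>100)&(H<125)&(S>120)&(abs(P[...,1]-.06)<.08)&(abs(P[...,0]-.55)<.1)&(z>.09)
    q=P[m]; print(n,m.sum(),"z",np.round(np.percentile(q[:,2],[2,10,50,90,98])*1000),rect(q[:,:2]))
E
```

```text
t 4.7 tcp mm [550.6  58.9 183.2] yaw -174.45 z [-6.e-04  5.e-04 -1.e+00] gap 19.1 grip 69.4 F [-0.5  0.7 -2.1] M [-0.01 -0.01  0.01] j [-0.04  0.29 -0.1   1.18  0.   -0.14]
scene 412 z [131. 137. 151. 161. 168.] (array([548.4,  55.1]), array([96.5, 23. ]), 4.0)
top 71 z [136. 149. 154. 158. 932.] (array([544.7,  51.1]), array([19., 89.]), 83.1)
```

View pics/held.png

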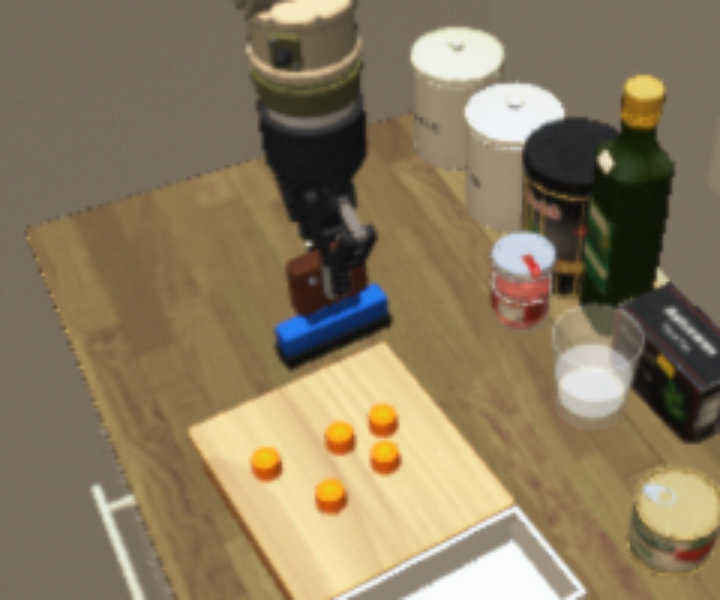

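The picture shows the scraper held level behind the board at (330,320) in the crop, with all five carrots upright. Lowering to about 1.5 mm above the board for pass A.

Request:
carry_out --moves '[{"tx":0.3,"ty":0,"tz":-3,"wx":0,"wy":0,"wz":0,"claw":1},{"tx":0,"ty":0,"tz":-2.5,"wx":0,"wy":0,"wz":0,"claw":1},{"tx":0,"ty":0,"tz":-1,"wx":0,"wy":0,"wz":0,"claw":1},{"tx":0,"ty":0,"tz":0,"wx":0,"wy":0,"wz":0,"claw":1}]'

```text
clock: 5.3
tcp_pos: [0.5536, 0.0595, 0.1183]
orientation: [-0.0, -0.049, 0.999, 0.0]
wrist_force: [0.2, 0.3, -0.6]
finger_gap: 0.0193
grip_force: 69.5
```

```bash
python3 st.py
```

```text
t 5.3 tcp mm [553.6  59.5 118.3] yaw -174.36 z [-5.e-04  2.e-04 -1.e+00] gap 19.3 grip 69.5 F [ 0.2  0.3 -0.6] M [-0.02 -0.02  0.05] j [-0.04  0.34 -0.2   1.03  0.   -0.14]
```

Not in contact with the board. Pass A along the board's -y, 15 mm per row.

Request:
carry_out --moves '[{"tx":0.144,"ty":-1.493,"tz":0,"wx":0,"wy":0,"wz":0,"claw":1},{"tx":0.144,"ty":-1.493,"tz":0,"wx":0,"wy":0,"wz":0,"claw":1},{"tx":0.144,"ty":-1.493,"tz":0,"wx":0,"wy":0,"wz":0,"claw":1},{"tx":0.144,"ty":-1.493,"tz":0,"wx":0,"wy":0,"wz":0,"claw":1},{"tx":0.144,"ty":-1.493,"tz":0,"wx":0,"wy":0,"wz":0,"claw":1},{"tx":0.144,"ty":-1.493,"tz":0,"wx":0,"wy":0,"wz":0,"claw":1},{"tx":0.144,"ty":-1.493,"tz":0,"wx":0,"wy":0,"wz":0,"claw":1}]'

```text
clock: 6.18
tcp_pos: [0.564, -0.0469, 0.1183]
orientation: [-0.0, -0.049, 0.999, 0.0]
wrist_force: [0.5, -0.3, -1.2]
finger_gap: 0.0191
grip_force: 69.3
```

```bash
python3 st.py
python3 - <<'E'
from h import *
d=cam("scene");P=cloud(d);im=d["image"]
cv2.imwrite("pics/sw1.png",cv2.resize(im[150:320,150:350],None,fx=3.5,fy=3.5))
E
```

```text
t 6.17 tcp mm [564.  -46.9 118.3] yaw -174.44 z [-1.e-04  1.e-04 -1.e+00] gap 19.1 grip 69.3 F [ 0.5 -0.3 -1.2] M [0.17 0.02 0.  ] j [-0.22  0.35 -0.18  1.04  0.   -0.32]
```

View pics/sw1.png

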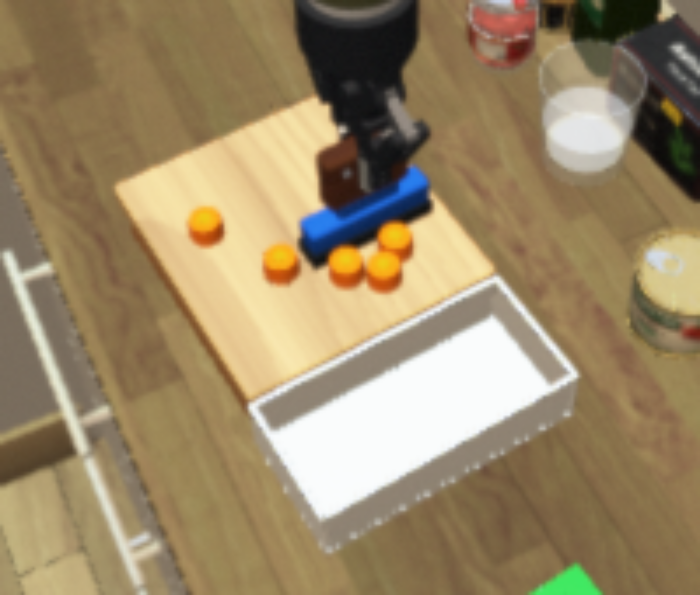

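Three carrots ride ahead of the blade at crop (345,265), (383,270) and (395,240). The fourth at (281,263) is clear of it. Continuing over the edge.

Request:
carry_out --moves '[{"tx":0.144,"ty":-1.493,"tz":0,"wx":0,"wy":0,"wz":0,"claw":1},{"tx":0.144,"ty":-1.493,"tz":0,"wx":0,"wy":0,"wz":0,"claw":1},{"tx":0.144,"ty":-1.493,"tz":0,"wx":0,"wy":0,"wz":0,"claw":1},{"tx":0.144,"ty":-1.493,"tz":0,"wx":0,"wy":0,"wz":0,"claw":1},{"tx":0.144,"ty":-1.493,"tz":0,"wx":0,"wy":0,"wz":0,"claw":1},{"tx":0.144,"ty":-1.493,"tz":0,"wx":0,"wy":0,"wz":0,"claw":1},{"tx":0,"ty":0,"tz":0,"wx":0,"wy":0,"wz":0,"claw":1},{"tx":0,"ty":0,"tz":0,"wx":0,"wy":0,"wz":0,"claw":1}]'

```text
clock: 7.22
tcp_pos: [0.5724, -0.1353, 0.1182]
orientation: [-0.0, -0.049, 0.999, 0.0]
wrist_force: [0.0, 0.9, -0.1]
finger_gap: 0.0192
grip_force: 69.6
```

```bash
python3 st.py
cat > car.py <<'E'
from meas import *
import sys
u=np.radians(5.5);B=np.array([[np.cos(u),np.sin(u)],[-np.sin(u),np.cos(u)]])
for n in("scene","top"):
    d=cam(n);P=cloud(d);im=d["image"];hsv=cv2.cvtColor(im,cv2.COLOR_BGR2HSV);H,S,V=cv2.split(hsv);z=P[...,2]
    m=(H>5)&(H<20)&(S>190)&(V>120)&(abs(P[...,0]-.53)<.15)&(abs(P[...,1]+.08)<.25)
    k,l,st,c=cv2.connectedComponentsWithStats(m.astype(np.uint8))
    for i in range(1,k):
        if st[i,4]>8: q=P[l==i]*1000; print(n,st[i,4],"board xy",np.round(B@(q.mean(0)[:2]-[522,-18])),"z",np.round(np.percentile(q[:,2],[5,50,95])))
E
python3 car.py
```

```text
t 7.22 tcp mm [ 572.4 -135.3  118.2] yaw -174.43 z [-3.e-04  5.e-04 -1.e+00] gap 19.2 grip 69.6 F [ 0.   0.9 -0.1] M [-0.01 -0.03 -0.01] j [-0.37  0.39 -0.12  1.06  0.   -0.47]
scene 41 board xy [-63.  19.] z [56. 64. 70.]
scene 43 board xy [-34. -40.] z [55. 64. 70.]
scene 41 board xy [  73. -146.] z [18. 24. 29.]
scene 20 board xy [  24. -160.] z [14. 19. 23.]
scene 32 board xy [ -51. -156.] z [20. 24. 29.]
```

Three carrots are now in the tray and two remain. Returning at height for pass B.

Request:
carry_out --moves '[{"tx":0,"ty":0,"tz":3,"wx":0,"wy":0,"wz":0,"claw":1},{"tx":0,"ty":0,"tz":3,"wx":0,"wy":0,"wz":0,"claw":1},{"tx":-2.04,"ty":3.76,"tz":0,"wx":0,"wy":0,"wz":0,"claw":1},{"tx":-2.04,"ty":3.76,"tz":0,"wx":0,"wy":0,"wz":0,"claw":1},{"tx":-2.04,"ty":3.76,"tz":0,"wx":0,"wy":0,"wz":0,"claw":1},{"tx":-2.04,"ty":3.76,"tz":0,"wx":0,"wy":0,"wz":0,"claw":1},{"tx":-2.04,"ty":3.76,"tz":0,"wx":0,"wy":0,"wz":0,"claw":1},{"tx":0,"ty":0,"tz":0,"wx":0,"wy":0,"wz":0,"claw":1}]'

```text
clock: 8.32
tcp_pos: [0.4686, 0.0551, 0.1785]
orientation: [-0.0, -0.051, 0.999, 0.0]
wrist_force: [0.2, 0.2, -1.1]
finger_gap: 0.0192
grip_force: 69.5
```

Request:
carry_out --moves '[{"tx":0,"ty":0,"tz":-3,"wx":0,"wy":0,"wz":0,"claw":1},{"tx":0,"ty":0,"tz":-2,"wx":0,"wy":0,"wz":0,"claw":1},{"tx":0,"ty":0,"tz":-1,"wx":0,"wy":0,"wz":0,"claw":1},{"tx":0,"ty":0,"tz":0,"wx":0,"wy":0,"wz":0,"claw":1}]'

```text
clock: 8.82
tcp_pos: [0.4705, 0.0523, 0.118]
orientation: [-0.0, -0.048, 0.999, 0.0]
wrist_force: [0.2, -0.5, -0.4]
finger_gap: 0.0194
grip_force: 69.7
```

```bash
python3 st.py
```

```text
t 8.82 tcp mm [470.5  52.3 118. ] yaw -174.45 z [-8.e-04  0.e+00 -1.e+00] gap 19.4 grip 69.7 F [ 0.2 -0.5 -0.4] M [-0.04  0.05  0.02] j [-0.06  0.19 -0.41  0.98 -0.   -0.16]
```

Request:
carry_out --moves '[{"tx":0.144,"ty":-1.493,"tz":0,"wx":0,"wy":0,"wz":0,"claw":1},{"tx":0.144,"ty":-1.493,"tz":0,"wx":0,"wy":0,"wz":0,"claw":1},{"tx":0.144,"ty":-1.493,"tz":0,"wx":0,"wy":0,"wz":0,"claw":1},{"tx":0.144,"ty":-1.493,"tz":0,"wx":0,"wy":0,"wz":0,"claw":1},{"tx":0.144,"ty":-1.493,"tz":0,"wx":0,"wy":0,"wz":0,"claw":1},{"tx":0.144,"ty":-1.493,"tz":0,"wx":0,"wy":0,"wz":0,"claw":1},{"tx":0.144,"ty":-1.493,"tz":0,"wx":0,"wy":0,"wz":0,"claw":1}]'

```text
clock: 9.7
tcp_pos: [0.4807, -0.053, 0.1183]
orientation: [-0.0, -0.049, 0.999, 0.0]
wrist_force: [0.6, 0.7, -2.0]
finger_gap: 0.0194
grip_force: 69.4
```

```bash
python3 st.py; python3 car.py
```

```text
t 9.7 tcp mm [480.7 -53.  118.3] yaw -174.44 z [-0.e+00  2.e-04 -1.e+00] gap 19.4 grip 69.4 F [ 0.6  0.7 -2. ] M [ 0.08 -0.03  0.01] j [-0.28  0.21 -0.38  0.98  0.   -0.37]
scene 59 board xy [-33. -61.] z [57. 66. 70.]
scene 61 board xy [-65. -61.] z [57. 66. 71.]
scene 43 board xy [  75. -146.] z [18. 24. 29.]
scene 20 board xy [  23. -161.] z [13. 20. 24.]
scene 12 board xy [ -77. -175.] z [25. 27. 30.]
scene 16 board xy [ -86. -183.] z [20. 23. 26.]
```

Request:
carry_out --moves '[{"tx":0.144,"ty":-1.493,"tz":0,"wx":0,"wy":0,"wz":0,"claw":1},{"tx":0.144,"ty":-1.493,"tz":0,"wx":0,"wy":0,"wz":0,"claw":1},{"tx":0.144,"ty":-1.493,"tz":0,"wx":0,"wy":0,"wz":0,"claw":1},{"tx":0.144,"ty":-1.493,"tz":0,"wx":0,"wy":0,"wz":0,"claw":1},{"tx":0.144,"ty":-1.493,"tz":0,"wx":0,"wy":0,"wz":0,"claw":1},{"tx":0.144,"ty":-1.493,"tz":0,"wx":0,"wy":0,"wz":0,"claw":1},{"tx":0,"ty":0,"tz":0,"wx":0,"wy":0,"wz":0,"claw":1},{"tx":0,"ty":0,"tz":3,"wx":0,"wy":0,"wz":0,"claw":1}]'

```text
clock: 10.8
tcp_pos: [0.4873, -0.1407, 0.1464]
orientation: [-0.002, -0.048, 0.999, 0.002]
wrist_force: [-0.0, 0.3, -1.5]
finger_gap: 0.0192
grip_force: 69.4
```

```bash
python3 st.py; python3 car.py
```

```text
t 10.8 tcp mm [ 487.3 -140.7  146.4] yaw -174.46 z [-0.0051  0.0029 -1.    ] gap 19.2 grip 69.4 F [-0.   0.3 -1.5] M [ 0.01 -0.02 -0.04] j [-0.44  0.23 -0.28  1.07  0.   -0.54]
scene 43 board xy [  75. -146.] z [19. 25. 29.]
scene 20 board xy [  24. -161.] z [14. 20. 23.]
scene 19 board xy [ -30. -165.] z [14. 20. 24.]
scene 31 board xy [ -72. -169.] z [17. 23. 28.]
scene 15 board xy [ -87. -183.] z [20. 22. 26.]
```

All five are in the tray, tops at 30 mm or lower, so clear of the lid skirt. Carrying the scraper back to free worktop on the +y side.

Request:
carry_out --moves '[{"tx":0,"ty":0,"tz":3,"wx":0,"wy":0,"wz":0,"claw":1},{"tx":0.5,"ty":5.6,"tz":0,"wx":0,"wy":0,"wz":0,"claw":1},{"tx":0.5,"ty":5.6,"tz":0,"wx":0,"wy":0,"wz":0,"claw":1},{"tx":0.5,"ty":5.6,"tz":0,"wx":0,"wy":0,"wz":0,"claw":1},{"tx":0.5,"ty":5.6,"tz":0,"wx":0,"wy":0,"wz":0,"claw":1},{"tx":0.5,"ty":5.6,"tz":0,"wx":0,"wy":0,"wz":0,"claw":1},{"tx":0.5,"ty":5.6,"tz":0,"wx":0,"wy":0,"wz":0,"claw":1},{"tx":0.5,"ty":5.6,"tz":0,"wx":0,"wy":0,"wz":0,"claw":1}]'

```text
clock: 11.9
tcp_pos: [0.5238, 0.2527, 0.1776]
orientation: [-0.0, -0.049, 0.999, 0.0]
wrist_force: [2.0, -0.4, -1.8]
finger_gap: 0.0191
grip_force: 69.5
```

Request:
carry_out --moves '[{"tx":0,"ty":0,"tz":-4,"wx":0,"wy":0,"wz":0,"claw":1},{"tx":0,"ty":0,"tz":-4,"wx":0,"wy":0,"wz":0,"claw":1},{"tx":0,"ty":0,"tz":-2,"wx":0,"wy":0,"wz":0,"claw":1},{"tx":0,"ty":0,"tz":0,"wx":0,"wy":0,"wz":0,"claw":1},{"tx":0,"ty":0,"tz":0,"wx":0,"wy":0,"wz":0,"claw":1}]'

```text
clock: 12.52
tcp_pos: [0.5246, 0.2508, 0.079]
orientation: [0.0, -0.049, 0.999, 0.0]
wrist_force: [0.5, 0.6, -1.2]
finger_gap: 0.0193
grip_force: 69.6
```

```bash
python3 st.py
```

```text
t 12.53 tcp mm [524.6 250.8  79. ] yaw -174.42 z [ 9.e-04  5.e-04 -1.e+00] gap 19.3 grip 69.6 F [ 0.5  0.6 -1.2] M [ 0.   -0.05 -0.02] j [ 0.31  0.41 -0.2   0.96  0.    0.21]
```

Request:
carry_out --moves '[{"tx":0,"ty":0,"tz":-0.9,"wx":0,"wy":0,"wz":0,"claw":1},{"tx":0,"ty":0,"tz":-0.3,"wx":0,"wy":0,"wz":0,"claw":1},{"tx":0,"ty":0,"tz":-0.2,"wx":0,"wy":0,"wz":0,"claw":1},{"tx":0,"ty":0,"tz":0,"wx":0,"wy":0,"wz":0,"claw":1}]'

```text
clock: 13.02
tcp_pos: [0.5242, 0.2504, 0.0649]
orientation: [0.0, -0.049, 0.999, 0.0]
wrist_force: [-0.9, -0.3, 2.7]
finger_gap: 0.0194
grip_force: 70.0
```

```bash
python3 st.py
```

```text
t 13.03 tcp mm [524.2 250.4  64.9] yaw -174.43 z [ 3.e-04  1.e-04 -1.e+00] gap 19.4 grip 70.0 F [-0.9 -0.3  2.7] M [-0.17  0.36 -0.03] j [ 0.31  0.42 -0.22  0.93  0.    0.21]
```

Just touching (about 3 N). Releasing and retreating upward.

Request:
carry_out --moves '[{"tx":0,"ty":0,"tz":0,"wx":0,"wy":0,"wz":0,"claw":-1},{"tx":0,"ty":0,"tz":0,"wx":0,"wy":0,"wz":0,"claw":-1},{"tx":0,"ty":0,"tz":0,"wx":0,"wy":0,"wz":0,"claw":-1},{"tx":0,"ty":0,"tz":0,"wx":0,"wy":0,"wz":0,"claw":-1},{"tx":0,"ty":0,"tz":2,"wx":0,"wy":0,"wz":0,"claw":-1},{"tx":0,"ty":0,"tz":4,"wx":0,"wy":0,"wz":0,"claw":-1},{"tx":0,"ty":0,"tz":5,"wx":0,"wy":0,"wz":0,"claw":-1},{"tx":0,"ty":0,"tz":5,"wx":0,"wy":0,"wz":0,"claw":-1}]'

```text
clock: 14.02
tcp_pos: [0.5241, 0.2504, 0.2257]
orientation: [-0.0, -0.049, 0.999, -0.0]
wrist_force: [0.2, -0.2, -0.3]
finger_gap: 0.0853
grip_force: 0.0
```

```bash
python3 st.py;  python3 - <<'E'
from meas import *
d=cam("wrist");P=cloud(d);z=P[...,2]
b=(abs(P[...,0]-.524)<.09)&(abs(P[...,1]-.25)<.06)
for lo,hi in((.094,.108),(.03,.042)):
    m=b&(z>lo)&(z<hi)
    if m.sum()>9: print(m.sum(),rect(P[m][:,:2]),np.median(P[m],0))
E
```

```text
t 14.03 tcp mm [524.1 250.4 225.7] yaw -174.43 z [-3.e-04 -0.e+00 -1.e+00] gap 85.3 grip 0.0 F [ 0.2 -0.2 -0.3] M [-0.01 -0.01 -0.03] j [0.31 0.33 0.05 1.3  0.   0.21]
1918 (array([522.8, 250.8]), array([64.7, 19.6]), 6.0) [0.5205311  0.25063005 0.09941678]
517 (array([486.6, 247. ]), array([24.7, 21.5]), 6.1) [0.48424042 0.24696427 0.03575212]
```

The scraper stands upright at (0.523, 0.251). Moving to above the lid handle.

Request:
carry_out --moves '[{"tx":-0.364,"ty":-5.81,"tz":0,"wx":0,"wy":0,"wz":-0.141,"claw":-1},{"tx":-0.364,"ty":-5.81,"tz":0,"wx":0,"wy":0,"wz":-0.141,"claw":-1},{"tx":-0.364,"ty":-5.81,"tz":0,"wx":0,"wy":0,"wz":-0.141,"claw":-1},{"tx":-0.364,"ty":-5.81,"tz":0,"wx":0,"wy":0,"wz":-0.141,"claw":-1},{"tx":-0.364,"ty":-5.81,"tz":0,"wx":0,"wy":0,"wz":-0.141,"claw":-1},{"tx":-0.364,"ty":-5.81,"tz":0,"wx":0,"wy":0,"wz":-0.141,"claw":-1},{"tx":-0.364,"ty":-5.81,"tz":0,"wx":0,"wy":0,"wz":-0.141,"claw":-1},{"tx":-0.364,"ty":-5.81,"tz":0,"wx":0,"wy":0,"wz":-0.141,"claw":-1}]'

```text
clock: 15.08
tcp_pos: [0.4949, -0.2162, 0.2243]
orientation: [0.0, 0.495, 0.869, 0.0]
wrist_force: [1.7, 1.0, 0.6]
finger_gap: 0.0858
grip_force: 0.0
```

Request:
carry_out --moves '[{"tx":-0.364,"ty":-5.81,"tz":0,"wx":0,"wy":0,"wz":-0.141,"claw":-1},{"tx":-0.364,"ty":-5.81,"tz":0,"wx":0,"wy":0,"wz":-0.141,"claw":-1},{"tx":-0.364,"ty":-5.81,"tz":0,"wx":0,"wy":0,"wz":-0.141,"claw":-1},{"tx":0,"ty":0,"tz":0,"wx":0,"wy":0,"wz":0,"claw":-1},{"tx":0,"ty":0,"tz":0,"wx":0,"wy":0,"wz":0,"claw":-1}]'

```text
clock: 15.7
tcp_pos: [0.4838, -0.3884, 0.2237]
orientation: [-0.001, 0.665, 0.747, 0.0]
wrist_force: [0.4, 0.4, -0.2]
finger_gap: 0.0854
grip_force: 0.0
```

```bash
python3 st.py;  python3 - <<'E'
from meas import *
d=cam("wrist");P=cloud(d);z=P[...,2];im=d["image"];H,S,V=cv2.split(cv2.cvtColor(im,cv2.COLOR_BGR2HSV))
cv2.imwrite("pics/lidw.png",im)
b=(abs(P[...,0]-.484)<.09)&(abs(P[...,1]+.389)<.06)
m=b&(z>.042)&(z<.053); print(m.sum(),rect(P[m][:,:2]),np.median(P[m],0))
m=(H>50)&(H<75)&(S>120)&(z<.03); print(m.sum(),rect(P[m][:,:2]),np.median(P[m],0))
d=cam("top");P=cloud(d);z=P[...,2];im=d["image"];H,S,V=cv2.split(cv2.cvtColor(im,cv2.COLOR_BGR2HSV))
m=(abs(P[...,0]-.537)<.13)&(abs(P[...,1]+.179)<.09)&(z>.043)&(z<.056)&(S<50);print("tray top",m.sum(),rect(P[m][:,:2]))
d=cam("scene");P=cloud(d);z=P[...,2];im=d["image"];H,S,V=cv2.split(cv2.cvtColor(im,cv2.COLOR_BGR2HSV))
m=(abs(P[...,0]-.537)<.13)&(abs(P[...,1]+.179)<.09)&(z>.043)&(z<.056)&(S<50);print("tray scene",m.sum(),rect(P[m][:,:2]))
E
```

```text
t 15.7 tcp mm [ 483.8 -388.4  223.7] yaw 96.7 z [-7.0e-04  1.3e-03 -1.0e+00] gap 85.4 grip 0.0 F [ 0.4  0.4 -0.2] M [-0.02 -0.    0.01] j [-0.81  0.41  0.16  1.33  0.    0.65]
1137 (array([ 483.7, -387.4]), array([15.7, 62.5]), 7.1) [ 0.48376116 -0.38552968  0.04668589]
20107 (array([ 485.4, -387.6]), array([211.7, 108.1]), 6.8) [ 0.48320347 -0.38313887  0.0121802 ]
tray top 326 (array([ 535.7, -178.7]), array([200.7, 100.8]), 5.5)
tray scene 360 (array([ 505.2, -183. ]), array([141.5, 105.7]), 5.3)
```

The wrist view confirms the handle at (0.484, -0.388), yaw 6.9°, top at 46.7 mm, plate at 12.2 mm. Descending to grasp it.

Request:
carry_out --moves '[{"tx":0,"ty":0,"tz":-6,"wx":0,"wy":0,"wz":0,"claw":-1},{"tx":0,"ty":0,"tz":-6,"wx":0,"wy":0,"wz":0,"claw":-1},{"tx":0,"ty":0,"tz":-5,"wx":0,"wy":0,"wz":0,"claw":-1},{"tx":0,"ty":0,"tz":-2.4,"wx":0,"wy":0,"wz":0,"claw":-1},{"tx":0,"ty":0,"tz":-1,"wx":0,"wy":0,"wz":0,"claw":-1},{"tx":0,"ty":0,"tz":0,"wx":0,"wy":0,"wz":0,"claw":-1}]'

```text
clock: 16.6
tcp_pos: [0.4846, -0.388, 0.0206]
orientation: [0.0, 0.664, 0.748, 0.0]
wrist_force: [0.7, 0.2, 0.0]
finger_gap: 0.0855
grip_force: 0.0
```

Request:
carry_out --moves '[{"tx":0,"ty":0,"tz":0,"wx":0,"wy":0,"wz":0,"claw":1},{"tx":0,"ty":0,"tz":0,"wx":0,"wy":0,"wz":0,"claw":1},{"tx":0,"ty":0,"tz":0,"wx":0,"wy":0,"wz":0,"claw":1},{"tx":0,"ty":0,"tz":0,"wx":0,"wy":0,"wz":0,"claw":1},{"tx":0,"ty":0,"tz":0,"wx":0,"wy":0,"wz":0,"claw":1},{"tx":0,"ty":0,"tz":0,"wx":0,"wy":0,"wz":0,"claw":1}]' --newtons 60

```text
clock: 17.35
tcp_pos: [0.4845, -0.389, 0.0209]
orientation: [0.001, 0.665, 0.747, -0.0]
wrist_force: [-1.0, 0.3, 5.4]
finger_gap: 0.0146
grip_force: 60.7
```

```bash
python3 st.py
```

```text
t 17.35 tcp mm [ 484.5 -389.    20.9] yaw 96.7 z [ 7.e-04 -9.e-04 -1.e+00] gap 14.6 grip 60.7 F [-1.   0.3  5.4] M [0.04 0.14 0.  ] j [-0.81  0.54 -0.15  0.88 -0.    0.65]
```

Request:
carry_out --moves '[{"tx":0,"ty":0,"tz":2,"wx":0,"wy":0,"wz":0,"claw":1},{"tx":0,"ty":0,"tz":4,"wx":0,"wy":0,"wz":0,"claw":1},{"tx":0,"ty":0,"tz":5,"wx":0,"wy":0,"wz":0,"claw":1},{"tx":1.05,"ty":4.19,"tz":0,"wx":0,"wy":0,"wz":-0.021,"claw":1},{"tx":1.05,"ty":4.19,"tz":0,"wx":0,"wy":0,"wz":0,"claw":1},{"tx":1.05,"ty":4.19,"tz":0,"wx":0,"wy":0,"wz":0,"claw":1},{"tx":1.05,"ty":4.19,"tz":0,"wx":0,"wy":0,"wz":0,"claw":1},{"tx":1.05,"ty":4.19,"tz":0,"wx":0,"wy":0,"wz":0,"claw":1}]'

```text
clock: 18.35
tcp_pos: [0.5365, -0.1775, 0.1296]
orientation: [-0.001, 0.672, 0.74, -0.0]
wrist_force: [1.0, -0.1, -1.1]
finger_gap: 0.0152
grip_force: 59.8
```

Request:
carry_out --moves '[{"tx":0,"ty":0,"tz":0,"wx":0,"wy":0,"wz":0,"claw":1},{"tx":0,"ty":0,"tz":0,"wx":0,"wy":0,"wz":0,"claw":1}]'

```text
clock: 18.6
tcp_pos: [0.5365, -0.1792, 0.1299]
orientation: [-0.0, 0.672, 0.74, -0.0]
wrist_force: [1.2, -0.5, -0.9]
finger_gap: 0.0148
grip_force: 59.8
```

```bash
python3 st.py
cat > lid.py <<'E'
from meas import *
for n in("scene","top"):
    d=cam(n);P=cloud(d);z=P[...,2];im=d["image"];H,S,V=cv2.split(cv2.cvtColor(im,cv2.COLOR_BGR2HSV))
    if n=="scene": cv2.imwrite("pics/lidnow.png",cv2.resize(im[150:350,150:370],None,fx=3,fy=3))
    m=(H>50)&(H<75)&(S>120)&(z>.03)&(z<.2); q=P[m]
    A=np.c_[q[:,:2]-q[:,:2].mean(0),np.ones(len(q))]; c=np.linalg.lstsq(A,q[:,2],rcond=None)[0]
    print(n,m.sum(),rect(q[:,:2]),"z",np.round(np.percentile(q[:,2],[5,50,95])*1000,1),"slope",np.round(c[:2],3))
E
python3 lid.py
```

```text
t 18.6 tcp mm [ 536.5 -179.2  129.9] yaw 95.53 z [-6.e-04 -1.e-04 -1.e+00] gap 14.8 grip 59.8 F [ 1.2 -0.5 -0.9] M [ 0.01 -0.04  0.01] j [-0.46  0.35 -0.16  1.06 -0.    1.01]
scene 3541 (array([ 645.6, -178.3]), array([424.3, 488.5]), 7.8) z [102.2 120.1 122.8] slope [-0.05  -0.004]
top 144 (array([ 606.8, -129.5]), array([34.2, 70.8]), 70.5) z [117.4 121.3 124.8] slope [-0.028  0.002]
```

View pics/lidnow.png

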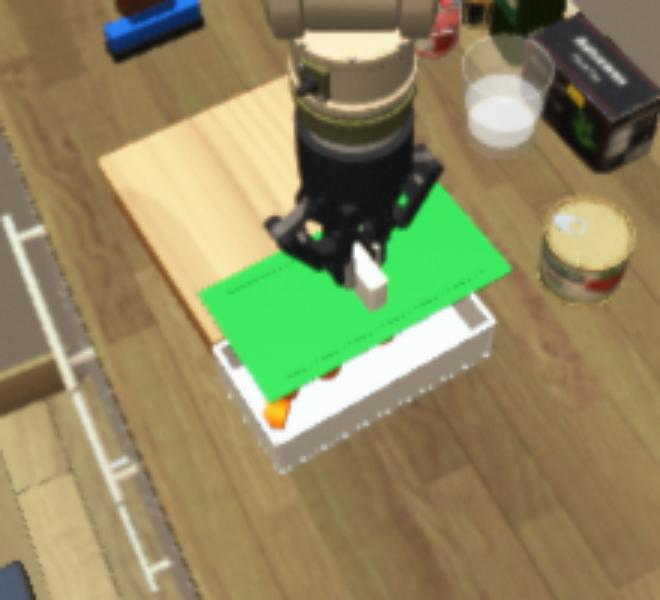

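The lid is held level above the tray, green plate at crop (360,290), and the carrots are visible below. The plate overhangs the tray by 4 mm but the gap to the taller board is only 2 mm, so I'll enter 4 mm towards -y and then nudge further out before seating.

Request:
carry_out --moves '[{"tx":0.04,"ty":-0.4,"tz":0,"wx":0,"wy":0,"wz":0,"claw":1},{"tx":0,"ty":0,"tz":-3,"wx":0,"wy":0,"wz":0,"claw":1},{"tx":0,"ty":0,"tz":-2,"wx":0,"wy":0,"wz":0,"claw":1},{"tx":0,"ty":0,"tz":-1,"wx":0,"wy":0,"wz":0,"claw":1},{"tx":0,"ty":0,"tz":-0.2,"wx":0,"wy":0,"wz":0,"claw":1},{"tx":0,"ty":0,"tz":-0.2,"wx":0,"wy":0,"wz":0,"claw":1},{"tx":0,"ty":0,"tz":0,"wx":0,"wy":0,"wz":0,"claw":1}]'

```text
clock: 19.58
tcp_pos: [0.5376, -0.1834, 0.067]
orientation: [0.001, 0.672, 0.74, 0.0]
wrist_force: [0.0, 0.9, -1.2]
finger_gap: 0.0148
grip_force: 59.8
```

```bash
python3 st.py
```

```text
t 19.57 tcp mm [ 537.6 -183.4   67. ] yaw 95.5 z [ 1.2e-03 -5.0e-04 -1.0e+00] gap 14.8 grip 59.8 F [ 0.   0.9 -1.2] M [-0.05  0.09  0.05] j [-0.47  0.4  -0.25  0.92  0.    1.  ]
```

Request:
carry_out --moves '[{"tx":0.01,"ty":-0.1,"tz":-0.1,"wx":0,"wy":0,"wz":0,"claw":1},{"tx":0.01,"ty":-0.1,"tz":0,"wx":0,"wy":0,"wz":0,"claw":1},{"tx":0.01,"ty":-0.1,"tz":0,"wx":0,"wy":0,"wz":0,"claw":1},{"tx":0,"ty":0,"tz":0,"wx":0,"wy":0,"wz":0,"claw":1}]'

```text
clock: 20.08
tcp_pos: [0.5375, -0.1852, 0.0654]
orientation: [-0.0, 0.672, 0.74, 0.001]
wrist_force: [0.2, 5.4, 0.4]
finger_gap: 0.0147
grip_force: 60.1
```

```bash
python3 st.py
```

```text
t 20.07 tcp mm [ 537.5 -185.2   65.4] yaw 95.52 z [ 3.0e-04  1.7e-03 -1.0e+00] gap 14.7 grip 60.1 F [0.2 5.4 0.4] M [ 1.07 -0.14 -0.17] j [-0.47  0.4  -0.25  0.92  0.    1.  ]
```

Request:
carry_out --moves '[{"tx":0.01,"ty":-0.1,"tz":0,"wx":0,"wy":0,"wz":0,"claw":1},{"tx":0.01,"ty":-0.1,"tz":0,"wx":0,"wy":0,"wz":0,"claw":1},{"tx":0.01,"ty":-0.1,"tz":0,"wx":0,"wy":0,"wz":0,"claw":1},{"tx":0,"ty":0,"tz":0,"wx":0,"wy":0,"wz":0,"claw":1}]'

```text
clock: 20.58
tcp_pos: [0.5375, -0.1879, 0.0654]
orientation: [-0.001, 0.672, 0.741, 0.001]
wrist_force: [0.0, 5.9, 2.3]
finger_gap: 0.0149
grip_force: 60.2
```

```bash
python3 st.py
```

```text
t 20.57 tcp mm [ 537.5 -187.9   65.4] yaw 95.56 z [-2.e-04  2.e-03 -1.e+00] gap 14.9 grip 60.2 F [0.  5.9 2.3] M [ 1.17  0.03 -0.  ] j [-0.48  0.41 -0.24  0.92  0.    1.  ]
```

The tray slid about 3 mm off the board, so the plate is clear. Backing off slightly and seating.

Request:
carry_out --moves '[{"tx":-0.02,"ty":0.2,"tz":0,"wx":0,"wy":0,"wz":0,"claw":1},{"tx":0,"ty":0,"tz":-0.1,"wx":0,"wy":0,"wz":0,"claw":1},{"tx":0,"ty":0,"tz":-0.1,"wx":0,"wy":0,"wz":0,"claw":1},{"tx":0,"ty":0,"tz":-0.1,"wx":0,"wy":0,"wz":0,"claw":1},{"tx":0,"ty":0,"tz":0,"wx":0,"wy":0,"wz":0,"claw":1}]'

```text
clock: 21.2
tcp_pos: [0.5376, -0.1876, 0.063]
orientation: [0.0, 0.672, 0.74, -0.0]
wrist_force: [-2.7, 0.4, 4.4]
finger_gap: 0.015
grip_force: 60.5
```

```bash
python3 st.py
```

```text
t 21.2 tcp mm [ 537.6 -187.6   63. ] yaw 95.48 z [ 5.e-04 -8.e-04 -1.e+00] gap 15.0 grip 60.5 F [-2.7  0.4  4.4] M [0.04 0.42 0.02] j [-0.48  0.41 -0.25  0.91 -0.    1.  ]
```

It seated at the expected 63 mm with 4 N. Releasing and lifting.

Request:
carry_out --moves '[{"tx":0,"ty":0,"tz":0,"wx":0,"wy":0,"wz":0,"claw":-1},{"tx":0,"ty":0,"tz":0,"wx":0,"wy":0,"wz":0,"claw":-1},{"tx":0,"ty":0,"tz":0,"wx":0,"wy":0,"wz":0,"claw":-1},{"tx":0,"ty":0,"tz":0,"wx":0,"wy":0,"wz":0,"claw":-1},{"tx":0,"ty":0,"tz":2,"wx":0,"wy":0,"wz":0,"claw":-1},{"tx":0,"ty":0,"tz":5,"wx":0,"wy":0,"wz":0,"claw":-1},{"tx":0,"ty":0,"tz":5,"wx":0,"wy":0,"wz":0,"claw":-1},{"tx":0,"ty":-5,"tz":5,"wx":0,"wy":0,"wz":0,"claw":-1}]'

```text
clock: 22.2
tcp_pos: [0.5378, -0.2295, 0.2288]
orientation: [0.0, 0.671, 0.742, 0.0]
wrist_force: [0.5, -0.8, 0.1]
finger_gap: 0.0851
grip_force: 0.0
```

Request:
carry_out --moves '[{"tx":-2,"ty":-6,"tz":0,"wx":0,"wy":0,"wz":0,"claw":-1},{"tx":-2,"ty":-6,"tz":0,"wx":0,"wy":0,"wz":0,"claw":-1},{"tx":-2,"ty":-6,"tz":0,"wx":0,"wy":0,"wz":0,"claw":-1},{"tx":-2,"ty":-6,"tz":0,"wx":0,"wy":0,"wz":0,"claw":-1},{"tx":0,"ty":0,"tz":0,"wx":0,"wy":0,"wz":0,"claw":-1}]'

```text
clock: 22.82
tcp_pos: [0.4562, -0.4728, 0.2253]
orientation: [-0.0, 0.675, 0.738, -0.0]
wrist_force: [1.1, 0.6, -0.1]
finger_gap: 0.0853
grip_force: 0.0
```

```bash
python3 st.py; sed -i 's/(z>.03)&(z<.2)/(z>.03)\&(z<.2)\&(abs(P[...,1]+.185)<.1)\&(P[...,0]<.7)/' lid.py; python3 lid.py
```

```text
t 22.82 tcp mm [ 456.2 -472.8  225.3] yaw 95.14 z [-6.e-04 -4.e-04 -1.e+00] gap 85.3 grip 0.0 F [ 1.1  0.6 -0.1] M [ 0.04 -0.05 -0.02] j [-0.93  0.48  0.28  1.37 -0.    0.56]
scene 1635 (array([ 501.3, -188.9]), array([133.8, 115.8]), 5.3) z [50.7 53.2 55.7] slope [ 0.004 -0.005]
top 420 (array([ 593.6, -181.6]), array([88. , 99.5]), 5.3) z [50.3 54.  58.5] slope [-0.003 -0.001]
```

View pics/lidnow.png

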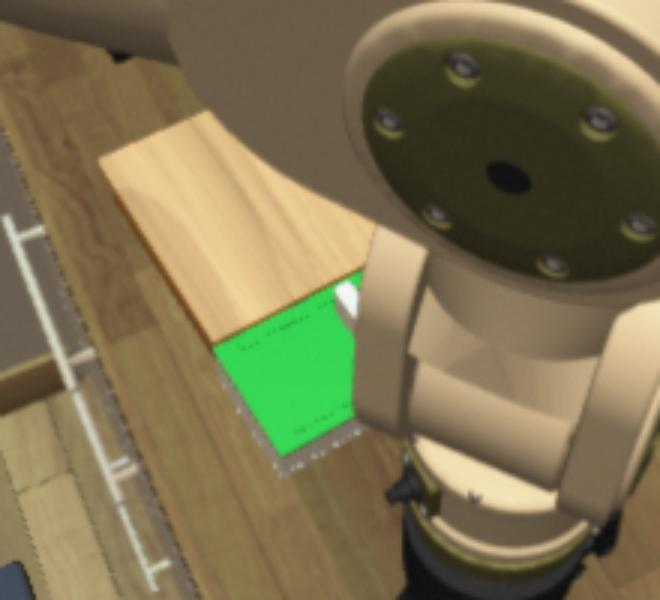

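The visible part of the lid is level with its top at about 54 mm, but the arm hides part of it. Moving the arm clear for one last check.

Request:
carry_out --moves '[{"tx":-5,"ty":-1,"tz":0,"wx":0,"wy":0,"wz":0,"claw":-1},{"tx":-5,"ty":-1,"tz":0,"wx":0,"wy":0,"wz":0,"claw":-1},{"tx":-5,"ty":-1,"tz":0,"wx":0,"wy":0,"wz":0,"claw":-1},{"tx":-5,"ty":-1,"tz":0,"wx":0,"wy":0,"wz":0,"claw":-1},{"tx":0,"ty":0,"tz":0,"wx":0,"wy":0,"wz":0,"claw":-1}]'

```text
clock: 23.55
tcp_pos: [0.2568, -0.5076, 0.2271]
orientation: [-0.0, 0.673, 0.739, -0.0]
wrist_force: [0.7, -0.1, -0.8]
finger_gap: 0.0853
grip_force: 0.0
```

```bash
python3 st.py; python3 lid.py; python3 car.py
python3 - <<'E'
from h import *
cv2.imwrite("pics/final.png",cam("scene")["image"])
E
```

```text
t 23.55 tcp mm [ 256.8 -507.6  227.1] yaw 95.37 z [-1.e-04 -1.e-04 -1.e+00] gap 85.3 grip 0.0 F [ 0.7 -0.1 -0.8] M [ 0.03  0.01 -0.01] j [-1.24  0.3   0.02  1.29 -0.    0.23]
scene 3271 (array([ 538.3, -185.5]), array([208.6, 116.5]), 5.1) z [51.  53.4 55.8] slope [ 0.002 -0.003]
top 1 (array([ 636.9, -170. ]), array([0., 0.]), 0.0) z [47.9 47.9 47.9] slope [0. 0.]
```

View pics/final.png

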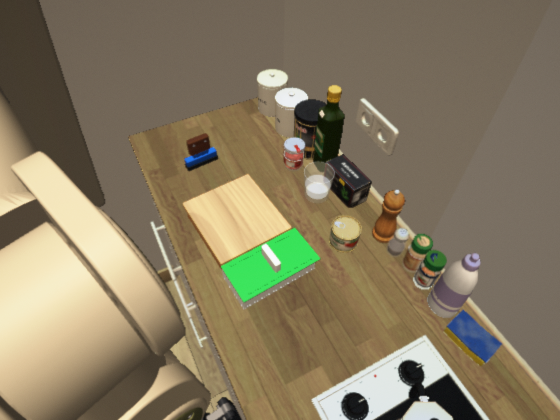

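The final view shows the board empty, the lid level on the tray at (270,265), the scraper upright at (200,150), and the jar, glass and tin unmoved. Handing in.

```bash
python3 -c "from workcell import env; print(env.hand_in())"
```

```text
the job is handed in; nothing more can be done
None
```

I swept all five carrots into the tray with the scraper, stood the scraper back on the worktop, and seated the lid level on the tray; the jar, glass and tin were not moved, the tray was nudged about 3 mm off the board so the lid could seat, and the job was handed in at about 24 s of the 72 s allowed (no verdict was returned).

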